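# Line up the drone's propellers for its case

### The job

The quadcopter is to go into its flat carrying case: with a fingertip, push the blades of the two propellers at its camera end round until each propeller lies in line with the arm that carries it, as the two rear ones already do. Push gently, without pinching or pressing hard on the blades; all four propellers must end in line with their arms and at rest. Do not lift or shift the drone, and leave the battery, jar and screwdriver around it where they are.

Things in the scene. Friction and masses are not known exactly. Their poses are not given: they have to be found in the camera images.
- drone: black quadcopter, 0.95 kg, loose on four rubber feet. Origin on the bench under its centre; x points from camera end to rear end (camera end faces the robot within 26 deg), y to the robot's left. Hull 150 (x) by 44 by 84 mm high, white camera box to x = -94 mm. Four arms, bars 16 mm wide with tops 31 mm above the bench, run from the centre to motors at x = -100 or 100, y = -115 or 115 mm
- prop_camera_left: grey two-bladed propeller, camera end, left as the robot sees it (drone -x, +y); 178 mm tip to tip, blades 11-18 mm wide, 57-62 mm above the bench. Origin on the motor axis 55 mm above the bench; x along the blades (both alike: either way round is the same), z up. Hub and nut reach 72 mm. Turns both ways without stops, drag 0.012 N m, stays where left; starts 34-146 deg off its arm
- motor_camera_left (a point): point on the motor axis at the top of the motor, camera end, left as the robot sees it (drone -x, +y), 55 mm above the bench; x points outwards along the arm that carries this motor, z up. The motor is 29 mm across and begins on the arm, 31 mm above the bench
- prop_camera_right: grey two-bladed propeller, camera end, right as the robot sees it (drone -x, -y); 178 mm tip to tip, blades 11-18 mm wide, 57-62 mm above the bench. Origin on the motor axis 55 mm above the bench; x along the blades (both alike: either way round is the same), z up. Hub and nut reach 72 mm. Turns both ways without stops, drag 0.012 N m, stays where left; starts 34-146 deg off its arm
- motor_camera_right (a point): point on the motor axis at the top of the motor, camera end, right as the robot sees it (drone -x, -y), 55 mm above the bench; x points outwards along the arm that carries this motor, z up. The motor is 29 mm across and begins on the arm, 31 mm above the bench
- prop_rear_left: propeller like those at the camera end, but at the rear end, left (drone +x, +y); same size, height, axes and drag; starts in line with its arm
- motor_rear_left (a point): point on the motor axis at the top of the motor, rear end, left (drone +x, +y), 55 mm above the bench; x points outwards along the arm that carries this motor, z up. The motor is 29 mm across and begins on the arm, 31 mm above the bench
- prop_rear_right: propeller like those at the camera end, but at the rear end, right (drone +x, -y); same size, height, axes and drag; starts in line with its arm
- motor_rear_right (a point): point on the motor axis at the top of the motor, rear end, right (drone +x, -y), 55 mm above the bench; x points outwards along the arm that carries this motor, z up. The motor is 29 mm across and begins on the arm, 31 mm above the bench
- battery: spare battery pack, black with a paper band, 36 x 92 x 28 mm, lying on the bench in front of the camera end; origin at the centre of its underside. Bystander
- jar: clear screw jar with black cap, 48 mm across, 62 mm high, standing to the left of the drone; origin at the centre of its underside. Bystander
- driver: screwdriver with black handle, 170 mm long, lying to the right of the drone; x along it. Bystander

How it is judged:
By the outcome, as a careful person would: the job done as asked, in the order asked, and still so for the second after the job is handed in, with the robot touching nothing.
It also fails if it takes over 56 s, if anything falls off the work surface, if the arm or the gripper's body presses on something with over 40 N, if the wrist force passes 120 N, or if a joint passes its speed limit or range.

### The arm

A 6-joint arm with a two-finger parallel gripper is mounted at the origin on the work surface. World frame = base frame: x ahead of the robot, y to its left, z up, the work surface at z = 0. Lengths are in m, angles in rad, forces in N, time in s.
With the tool pointing down it reaches from about 0.35 to 0.975 m from the base axis. Payload 4.9 kg.
Tool frame: the origin (TCP) lies at the very end of the fingers, on their centre line; the grasp point (between the pads) lies 19 mm behind it; z points along the fingers, y is the line along which they close (so a half turn about z gives the same grasp; the last joint's range is limited). The gripper opens to 85 mm and grips with 20 to 120 N. Pads are 22 mm wide; open, the fingers measure 114 mm over their backs; the gripper's body (76 mm by 85 mm) begins 54 mm behind the grasp point. The pads swing forward as they close: fully open they stand 13 mm farther back than shut.
Start: joints at [1.022, 0.053, 1.613, -0, 1.476, -0.119], TCP at [0.26, 0.568, 0.231] pointing down, gripper open.
Joint ranges: [-3.01, 3.01], [-1.01, 2.22], [0.06, 2.58], [-1.02, 4.17], [0.09, 2.62], [-3.14, 3.14]. Speed limits (rad/s): [2.57, 2.57, 3.14, 3.14, 3.14, 3.14].

### API

Orientations are given as a rotation vector (axis times angle).
In Python, from station import * gives the robot as it stands.
- The arm moves only by the shell command python3 -m crank 'ROWS' [OPENING] [FORCE]. ROWS is JSON, a list of rows, each an object with "offset": the shift along the tool's x, y, z in m, a list of three; "twist": the turn, a rotation vector about the tool's x, y, z in degrees, a list of three. In form: [{"offset": [x, y, z], "twist": [rx, ry, rz]}, ...]. A call has 1 to 20 rows; each row is the pose to reach, as a shift and turn from the pose commanded when the call began, along the tool's axes at that moment; what a row does not reach only later rows make up. A row lasts 1/8 s, in which the tool goes at most 62.5 mm and 10.7 degrees, less where a joint would pass 70% of its speed; a pose out of reach is approached as far as the arm can. A call with a gripper value outside its range is refused whole. OPENING is the opening, from 0 (shut) to 1 (fully open), set as the call begins (- or left out, the last holds). The fingers move at their own pace and stop on an object; FORCE is the grip in N (left out, the last holds). Time passes only in rows, so rows that repeat a pose let the fingers close. It gives the time, the measured TCP pose, the force, the opening and the grip force at its end, in the units of the state.
- get_obs(): the state, without advancing time (a new reading comes with each control period).
- get_image(name): name is "scene" or "top" or "wrist"; returns the picture (420x560x3 uint8, red, green, blue); there is no depth.
- get_calibration(name): a dict with "intrinsics" (3x3 intrinsics, pixels), "k1" (the pictures are not rectified: a ray, as slopes to the right and down, at radius r is drawn at 1 + k1 r^2 times it, then the intrinsics apply), "world_from_camera" (4x4, takes a point from camera to world coordinates); the wrist camera has in their place "tool_from_camera" (4x4, takes a point from camera to tool coordinates, whose origin is the TCP and whose axes are the flange's). Camera axes: x right, y up, looking along -z (the intrinsics and any distortion apply to the point x, -y, -z); pixel columns grow to the right and rows downward; lengths in m; the calibration is good to about 2 mm. A picture is of the moment at which its call begins: read the wrist's pose just before it. get_calibration takes no time and is no camera call.
- finish_job(): hands the job in; it is judged then, once.
Trained networks look in the newest picture that a camera, given by its name, has taken for a name from the list of things; names that differ only in an ending like _2 or _b are one class to them, and where a whole thing is asked for, a point or a joint stands for the part that bears it (a point fixed in the world has none). Each returns a list of dicts, best first, with "confidence" (0 to 1); they miss things now and then, are a little off and sometimes report something else, mostly with a low value. They report only what shows in the picture. A call takes as long as a camera call.
- cut_out(query, camera): "region" (420x560 bool, what is visible of it) and "rect" ([centre column, centre row, width, height] in pixels, round what is visible of it).
The state is a dict: "t": time; "q": joint angles; "dq": joint speeds; "effort": joint torques, N m; "tool_pos": TCP position; "tool_rot": TCP orientation; "contact_force": force on the tool from outside, world axes, zero at the start; "wrist_torque": the same for the moment, N m; "opening": finger opening in m; "grip_force": force on a finger pad.
Only numpy, scipy, OpenCV 4.12 (cv2) and the standard library are available. Lean on these libraries where they do the work, as an engineer would, in place of code of your own. Each camera call takes 0.05 s, during which the arm holds its last target. There are 200 camera calls.

## Working session

There is one attempt and no reset: what is moved stays moved. The work goes in short steps, Python scripts to look and compute and a shell command to move; the robot and the scene stay as the last step left them, time stands still between calls to the robot, and variables do not carry over. Pictures are saved under pics/ and viewed, at most 10 in all, crops included, and the job is handed in when it is done.

```bash
mkdir -p pics
cat > h.py <<'E'
from station import *
import numpy as np, cv2
from scipy.spatial.transform import Rotation as R
def cam(name, obs=None):
    c=get_calibration(name); K=np.array(c["intrinsics"]); k1=c["k1"]
    if name=="wrist":
        o=obs or get_obs(); T=np.eye(4); T[:3,:3]=R.from_rotvec(o["tool_rot"]).as_matrix(); T[:3,3]=o["tool_pos"]
        W=T@np.array(c["tool_from_camera"])
    else: W=np.array(c["world_from_camera"])
    return K,k1,W
def unproj(C,uv,z):
    K,k1,W=C; uv=np.atleast_2d(uv).astype(float)
    d=np.c_[(uv-K[:2,2])/[K[0,0],K[1,1]]]; s=d.copy()
    for _ in range(20): s=d/(1+k1*(s**2).sum(1,keepdims=True))
    r=np.c_[s[:,0],-s[:,1],-np.ones(len(s))]@W[:3,:3].T
    return W[:3,3]+r*((z-W[2,3])/r[:,2])[:,None]
def proj(C,P):
    K,k1,W=C; p=(np.atleast_2d(P)-W[:3,3])@W[:3,:3]
    s=np.c_[p[:,0],-p[:,1]]/-p[:,2:]; s=s*(1+k1*(s**2).sum(1,keepdims=True))
    return s*[K[0,0],K[1,1]]+K[:2,2]
E
python3 - <<'E'
from h import *
im=get_image("top"); cv2.imwrite("pics/top0.png",cv2.resize(im[:,:,::-1],(800,600)))
C=cam("top"); print(C)
for n in ["drone","prop_camera_left","prop_camera_right","motor_camera_left","prop_rear_left","battery","jar","driver"]:
    for r in cut_out(n,"top")[:4]:
        print(n,round(r["confidence"],2),np.round(r["rect"]),r["region"].sum(),np.round(unproj(C,r["rect"][:2],.06)[0],3))
o=get_obs(); print(o)
E
```

```text
(array([[400.76473325,   0.        , 275.6749599 ],
       [  0.        , 400.76473325, 209.83615703],
       [  0.        ,   0.        ,   1.        ]]), -0.006592307729444329, array([[-2.26433616e-02,  9.84017025e-01, -1.76628914e-01,
         4.40812928e-01],
       [-9.99743582e-01, -2.22485584e-02,  4.21559065e-03,
         2.95786561e-02],
       [ 2.18474264e-04,  1.76679078e-01,  9.84268488e-01,
         9.82668447e-01],
       [ 0.00000000e+00,  0.00000000e+00,  0.00000000e+00,
         1.00000000e+00]]))
drone 0.71 [238. 196. 149. 160.] 4225 [0.642 0.114 0.06 ]
prop_camera_left 0.69 [203. 165.  78.  50.] 746 [0.718 0.197 0.06 ]
prop_camera_left 0.68 [289. 143.  48.  58.] 376 [ 0.77  -0.009  0.06 ]
prop_camera_left 0.63 [209. 243.  54.  59.] 571 [0.532 0.181 0.06 ]
prop_camera_right 0.91 [306. 226.  15.  75.] 499 [ 0.568 -0.045  0.06 ]
motor_camera_left 0.91 [214. 237.  62.  70.] 868 [0.545 0.169 0.06 ]
motor_camera_left 0.63 [236. 193. 150. 155.] 4219 [0.649 0.118 0.06 ]
prop_rear_left 0.96 [195. 162.  73.  41.] 482 [0.726 0.217 0.06 ]
battery 0.59 [256. 289.  45.  24.] 66
[... 191 characters left out ...]
06 ]
{'t': 0.45, 'q': array([ 1.02197908e+00,  5.27844109e-02,  1.61300237e+00,  8.79800325e-06,
        1.47597273e+00, -1.19052676e-01]), 'dq': array([-1.20235599e-03, -9.40985523e-05, -1.17971907e-03,  5.73714831e-04,
       -2.38974212e-03,  2.21574234e-03]), 'effort': array([-3.57047738e-04, -3.93125832e+01, -3.69908917e+01, -1.74835081e-04,
        1.90481434e-03, -7.74280437e-06]), 'tool_pos': array([0.26040867, 0.56810475, 0.23118997]), 'tool_rot': array([-6.69877270e-01, -3.06927893e+00,  2.43114608e-04]), 'contact_force': array([-0.05800117,  0.22044125,  0.34392121]), 'wrist_torque': array([-0.016026  , -0.00902358,  0.02789697]), 'grip_force': 0.0, 'opening': 0.08558781646606176}
```

View pics/top0.png

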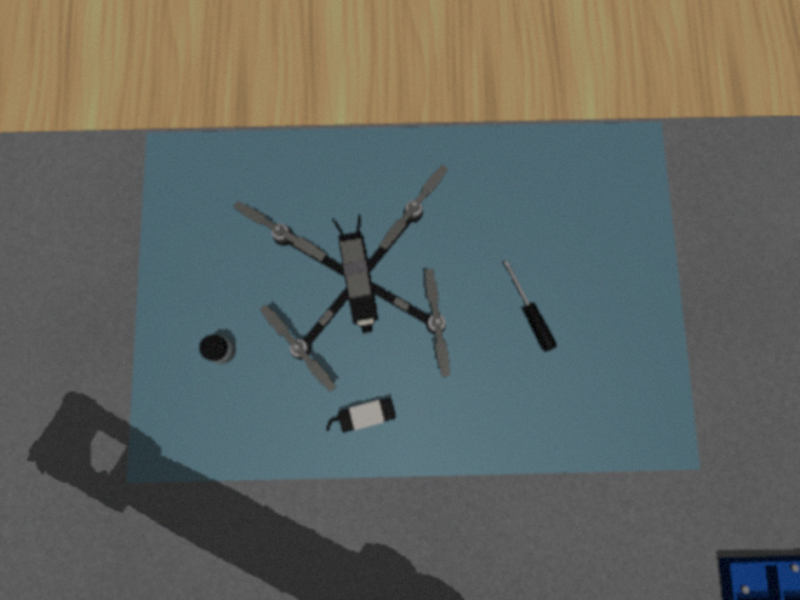

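The top view shows motor hubs (in 800 px) at CL (300,348), CR (436,323), RL (281,233) and RR (414,209). CL's blade runs (263,306)–(333,388) and CR's (430,268)–(446,374); both are off their arms. The rear two are in line.

```bash
cat > fit.py <<'E'
from h import *
def fit(hubs):  # CL,CR,RL,RR xy
    B=np.array([[-.1,.115],[-.1,-.115],[.1,.115],[.1,-.115]]); H=np.array(hubs)[:,:2]
    c=H.mean(0); D=H-c; a=np.arctan2((B[:,0]*D[:,1]-B[:,1]*D[:,0]).sum(),(B*D).sum())
    Rm=np.array([[np.cos(a),-np.sin(a)],[np.sin(a),np.cos(a)]]); M=B@Rm.T+c
    return c,a,M,H-M
E
python3 - <<'E'
from fit import *
C=cam("top"); s=.7
H=unproj(C,np.array([[300,348],[436,323],[281,233],[414,209]])*s,.068)
c,a,M,res=fit(H); print("c",c,"yaw",np.degrees(a),"\n",M.round(4),"\nres",res.round(4))
tips=unproj(C,np.array([[263,306],[333,388],[430,268],[446,374],[237,204],[324,261],[445,168],[384,248]])*s,.06)
d=lambda v:np.degrees(np.arctan2(v[1],v[0]))
print(tips.round(3))
for i in range(4): print("arm",d(M[i]-c),"prop",d(tips[2*i+1]-tips[2*i]),np.linalg.norm(tips[2*i+1]-tips[2*i]))
for n,p in dict(batt=(360,413),jar=(214,347),drv1=(506,263),drv2=(550,348)).items(): print(n,unproj(C,np.array(p)*s,.03).round(3))
o=get_obs(); print(R.from_rotvec(o["tool_rot"]).as_matrix().round(3)); print(get_calibration("wrist"))
E
```

```text
c [0.6438165  0.08365958] yaw 9.267000512386153 
 [[ 0.5266  0.1811]
 [ 0.5636 -0.0459]
 [ 0.724   0.2133]
 [ 0.761  -0.0137]] 
res [[ 0.0034 -0.0036]
 [ 0.0017  0.0045]
 [-0.0023 -0.0031]
 [-0.0028  0.0022]]
[[ 0.601  0.24   0.06 ]
 [ 0.466  0.126  0.06 ]
 [ 0.658 -0.035  0.06 ]
 [ 0.484 -0.055  0.06 ]
 [ 0.777  0.287  0.06 ]
 [ 0.674  0.14   0.06 ]
 [ 0.833 -0.067  0.06 ]
 [ 0.694  0.04   0.06 ]]
arm 140.27608741395636 prop -139.87139011441673 0.1767095747555012
arm -121.74208638918405 prop -173.55436636047773 0.1756816211809905
arm 58.25791361081594 prop -124.8860040536975 0.17904249432940247
arm -39.72391258604364 prop 142.38476040825262 0.17524965307173984
batt [[0.425 0.085 0.03 ]]
jar [[0.539 0.327 0.03 ]]
drv1 [[ 0.671 -0.168  0.03 ]]
drv2 [[ 0.524 -0.233  0.03 ]]
[[-0.909  0.417 -0.   ]
 [ 0.417  0.909 -0.   ]
 [ 0.    -0.    -1.   ]]
{'intrinsics': array([[289.45657541,   0.        , 278.62187392],
       [  0.        , 289.45657541, 215.79780679],
       [  0.        ,   0.        ,   1.        ]]), 'k1': -0.042839223761526095, 'tool_from_camera': array([[-1.44561769e-04,  9.66428151e-01,  2.56936974e-01,
         6.53340044e-02],
       [ 9.99999929e-01,  5.00003907e-05,  3.74566464e-04,
         1.97820551e-04],
       [ 3.49144626e-04,  2.56937010e-01, -9.66428089e-01,
        -1.42181628e-01],
       [ 0.00000000e+00,  0.00000000e+00,  0.00000000e+00,
         1.00000000e+00]])}
```

```bash
python3 -m crank '[{"offset":[-0.2,-0.19,0.015],"twist":[0,0,-12]},{"offset":[-0.39,-0.37,0.03],"twist":[0,0,-24.6]},{"offset":[-0.39,-0.37,0.03],"twist":[0,0,-24.6]},{"offset":[-0.39,-0.37,0.03],"twist":[0,0,-24.6]},{"offset":[-0.39,-0.37,0.03],"twist":[0,0,-24.6]},{"offset":[-0.39,-0.37,0.03],"twist":[0,0,-24.6]},{"offset":[-0.39,-0.37,0.03],"twist":[0,0,-24.6]},{"offset":[-0.39,-0.37,0.03],"twist":[0,0,-24.6]},{"offset":[-0.39,-0.37,0.03],"twist":[0,0,-24.6]},{"offset":[-0.39,-0.37,0.03],"twist":[0,0,-24.6]},{"offset":[-0.39,-0.37,0.03],"twist":[0,0,-24.6]},{"offset":[-0.39,-0.37,0.03],"twist":[0,0,-24.6]}]' 0 20
python3 - <<'E'
from h import *
import pickle
o=get_obs(); im=get_image("wrist"); cv2.imwrite("pics/w1.png",cv2.resize(im[:,:,::-1],(800,600),interpolation=cv2.INTER_CUBIC)); pickle.dump((im,o),open("w1.pkl","wb"))
print(o["t"],o["tool_pos"],R.from_rotvec(o["tool_rot"]).as_matrix().round(3))
E
```

```text
t: 1.95
tool_pos: [0.4605, 0.0704, 0.2014]
tool_rot: [-0.002, 3.141, 0.0]
contact_force: [-0.0, -0.1, -0.3]
opening: -0.0
grip_force: 0.0
1.95 [0.46049988 0.07035876 0.20141109] [[-1.    -0.001  0.   ]
 [-0.001  1.     0.   ]
 [-0.     0.    -1.   ]]
```

View pics/w1.png

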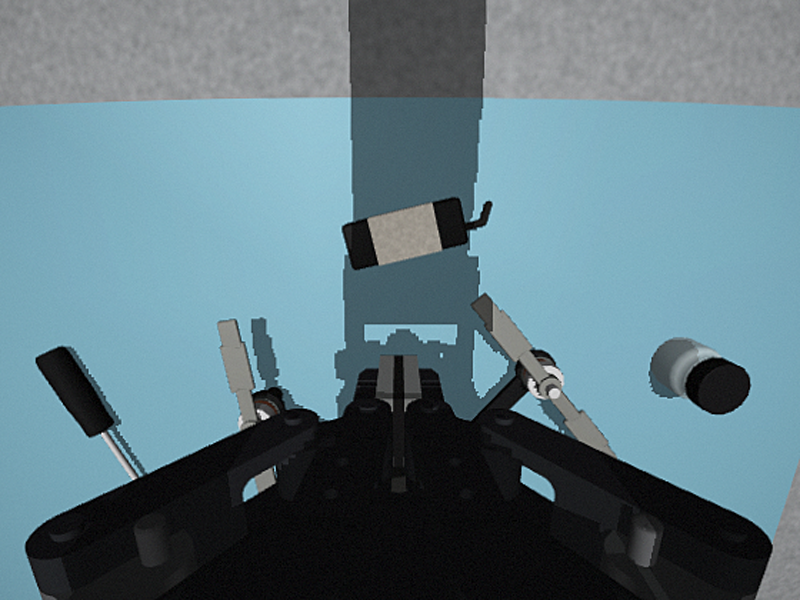

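Wrist view (800 px; up is towards the robot): CL's nut is at about (553,392), with its near tip at (482,300). CR's near tip is at (228,320) and its hub, partly hidden by the gripper linkage, is at about (247,422). The battery sits around (405,233), and the closed fingertip ends at (398,357).

Run:
```python
from fit import *
import pickle
im,o=pickle.load(open("w1.pkl","rb")); C=cam("wrist",o); s=.7
print("nutCL",unproj(C,np.array([553,392])*s,.072).round(4))
t=unproj(C,np.array([[482,300],[606,456],[228,320],[266,488],[238,370]])*s,.06); print(t.round(4))
d=lambda v:np.degrees(np.arctan2(v[1],v[0])); print(d(t[0]-t[1]),d(t[2]-t[3]),d(t[2]-t[4]))
print("batt",unproj(C,np.array([[343,226],[460,198],[468,240],[352,269]])*s,.028).round(3))
Ct=cam("top"); H=unproj(Ct,np.array([[300,348],[436,323],[281,233],[414,209]])*.7,.06)
c,a,M,r=fit(H);print(c,np.degrees(a),M.round(4),r.round(4))
print("tcp px",proj(C,o["tool_pos"])/.7, "M px",proj(C,np.c_[M[:2],[.06,.06]])/.7)
```

```text
nutCL [[0.5301 0.1831 0.072 ]]
[[ 0.4646  0.1301  0.06  ]
 [ 0.5927  0.2371  0.06  ]
 [ 0.4795 -0.0517  0.06  ]
 [ 0.6222 -0.0366  0.06  ]
 [ 0.5184 -0.0484  0.06  ]]
-140.13121410790208 -173.9329736820331 -175.07269725353055
batt [[0.415 0.029 0.028]
 [0.395 0.117 0.028]
 [0.426 0.124 0.028]
 [0.448 0.035 0.028]]
[0.64559204 0.08413259] 9.26700051238615 [[ 0.5284  0.1815]
 [ 0.5654 -0.0455]
 [ 0.7258  0.2137]
 [ 0.7628 -0.0133]] [[ 0.0024 -0.0028]
 [ 0.0011  0.0034]
 [-0.0017 -0.002 ]
 [-0.0018  0.0014]]
tcp px [[397.37779885 379.3321746 ]] M px [[545.50556606 382.68594821]
 [248.07200967 426.18187532]]
```

```bash
python3 -m crank '[{"offset":[-0.034,0.044,0],"twist":[0,0,10]},{"offset":[-0.034,0.044,0],"twist":[0,0,20]},{"offset":[-0.034,0.044,0.03],"twist":[0,0,30]},{"offset":[-0.034,0.044,0.07],"twist":[0,0,39.7]},{"offset":[-0.034,0.044,0.11],"twist":[0,0,39.7]},{"offset":[-0.034,0.044,0.14],"twist":[0,0,39.7]},{"offset":[-0.034,0.044,0.149],"twist":[0,0,39.7]},{"offset":[-0.034,0.044,0.149],"twist":[0,0,39.7]}]'
python3 - <<'E'
from h import *
o=get_obs(); p=np.array(o["tool_pos"]); Rm=R.from_rotvec(o["tool_rot"]).as_matrix(); print(Rm.round(3))
m=np.array([.529,.182]); u=lambda a:np.array([np.cos(np.radians(a)),np.sin(np.radians(a))])
for th,e in list(zip(np.arange(220,140,-7),[.026]+[.022]*20))+[(140.3,.022)]:
    q=m+.068*u(th)+e*u(th+90); print(round(float(th)),((np.r_[q,p[2]]-p)@Rm).round(3)[:2])
E
```

```text
t: 3.0
tool_pos: [0.4947, 0.1138, 0.0525]
tool_rot: [-1.066, -2.955, 0.0]
contact_force: [0.2, 0.2, -0.8]
opening: -0.0002
grip_force: 0.0
[[-0.77   0.638 -0.   ]
 [ 0.638  0.77  -0.   ]
 [ 0.    -0.    -1.   ]]
220 [0.004 0.003]
213 [0.016 0.003]
206 [0.025 0.003]
199 [0.034 0.005]
192 [0.042 0.007]
185 [0.05  0.011]
178 [0.058 0.015]
171 [0.064 0.021]
164 [0.071 0.027]
157 [0.076 0.034]
150 [0.08  0.041]
143 [0.084 0.049]
140 [0.085 0.052]
```

```bash
python3 -m crank '[{"offset":[0.004,0.003,0],"twist":[0,0,0]},{"offset":[0.016,0.003,0],"twist":[0,0,0]},{"offset":[0.025,0.003,0],"twist":[0,0,0]},{"offset":[0.034,0.005,0],"twist":[0,0,0]},{"offset":[0.042,0.007,0],"twist":[0,0,0]},{"offset":[0.050,0.011,0],"twist":[0,0,0]},{"offset":[0.058,0.015,0],"twist":[0,0,0]},{"offset":[0.064,0.021,0],"twist":[0,0,0]},{"offset":[0.071,0.027,0],"twist":[0,0,0]},{"offset":[0.076,0.034,0],"twist":[0,0,0]},{"offset":[0.080,0.041,0],"twist":[0,0,0]},{"offset":[0.084,0.049,0],"twist":[0,0,0]},{"offset":[0.085,0.052,0],"twist":[0,0,0]},{"offset":[0.085,0.052,0],"twist":[0,0,0]}]'
python3 -m crank '[{"offset":[0,-0.02,0],"twist":[0,0,0]},{"offset":[0,-0.05,-0.03],"twist":[0,0,0]},{"offset":[0,-0.05,-0.08],"twist":[0,0,0]},{"offset":[0,-0.05,-0.11],"twist":[0,0,0]},{"offset":[0,-0.05,-0.11],"twist":[0,0,0]}]'
python3 - <<'E'
from h import *
import pickle
o=get_obs(); im=get_image("wrist"); cv2.imwrite("pics/w2.png",cv2.resize(im[:,:,::-1],(800,600),interpolation=cv2.INTER_CUBIC)); pickle.dump((im,o),open("w2.pkl","wb"))
print(o["t"],o["tool_pos"])
E
```

```text
t: 4.75
tool_pos: [0.4628, 0.2078, 0.0523]
tool_rot: [-1.067, -2.955, 0.0]
contact_force: [-0.3, 0.6, -0.8]
opening: 0.0
grip_force: 0.0
t: 5.38
tool_pos: [0.4327, 0.1693, 0.1656]
tool_rot: [1.066, 2.949, 0.006]
contact_force: [-0.6, 0.5, -0.6]
opening: -0.0002
grip_force: 0.0
5.375 [0.43267076 0.1693069  0.16562   ]
```

View pics/w2.png

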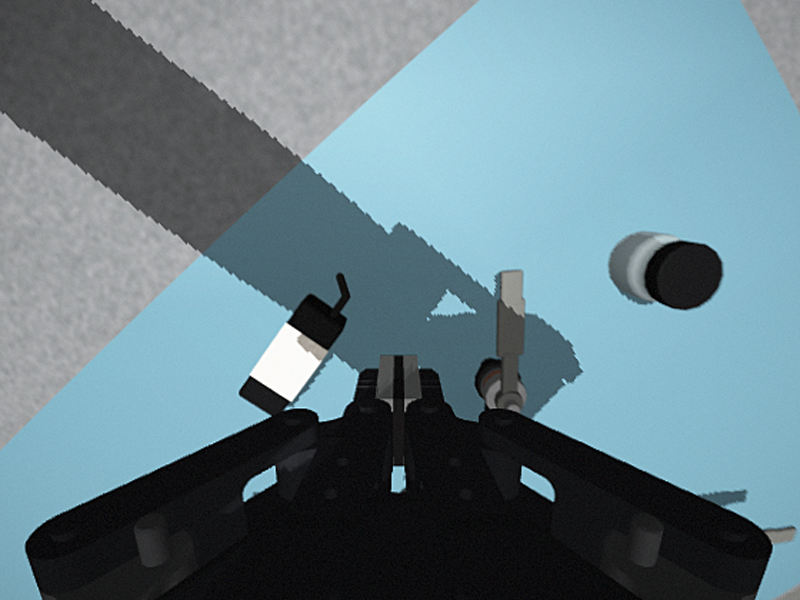

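The CL blade now points almost straight up the picture, with its tip at (511,271) and root near (509,395). It is close to in line. Next I check this against the top view.

Run:
```python
from h import *
import pickle
im,o=pickle.load(open("w2.pkl","rb")); C=cam("wrist",o)
t=unproj(C,np.array([[511,271],[509,376]])*.7,.06); d=lambda v:np.degrees(np.arctan2(v[1],v[0]))
print(t.round(4),d(t[0]-t[1]), d(t[0][:2]-[.529,.182]))
im=get_image("top"); c=im[100:300,140:340]; cv2.imwrite("pics/t2.png",cv2.resize(c[:,:,::-1],(800,800),interpolation=cv2.INTER_CUBIC)[:600,50:800])
```

```text
[[0.4597 0.2369 0.06  ]
 [0.5153 0.1954 0.06  ]] 143.30572112920413 141.6186974359393
```

View pics/t2.png

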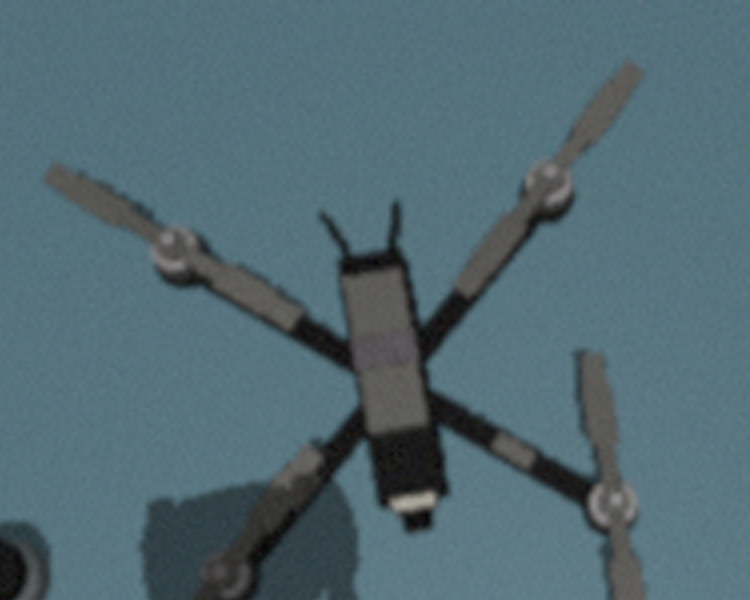

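CL is within about 2° of its arm: its inner blade runs (228,575)–(312,458) in the crop, parallel to the rear-right propeller. Now CR, mirrored.

```bash
python3 -m crank '[{"offset":[-0.04,-0.026,0],"twist":[0,0,-10]},{"offset":[-0.08,-0.05,0],"twist":[0,0,-20]},{"offset":[-0.12,-0.076,0],"twist":[0,0,-30]},{"offset":[-0.1675,-0.106,0],"twist":[0,0,-40]},{"offset":[-0.1675,-0.106,0],"twist":[0,0,-50]},{"offset":[-0.1675,-0.106,0],"twist":[0,0,-60]},{"offset":[-0.1675,-0.106,0],"twist":[0,0,-70]},{"offset":[-0.1675,-0.106,0],"twist":[0,0,-80]},{"offset":[-0.1675,-0.106,0],"twist":[0,0,-90]},{"offset":[-0.1675,-0.106,0.02],"twist":[0,0,-98]},{"offset":[-0.1675,-0.106,0.05],"twist":[0,0,-98]},{"offset":[-0.1675,-0.106,0.08],"twist":[0,0,-98]},{"offset":[-0.1675,-0.106,0.105],"twist":[0,0,-98]},{"offset":[-0.1675,-0.106,0.113],"twist":[0,0,-98]},{"offset":[-0.1675,-0.106,0.113],"twist":[0,0,-98]}]'
python3 - <<'E'
from h import *
o=get_obs(); p=np.array(o["tool_pos"]); Rm=R.from_rotvec(o["tool_rot"]).as_matrix(); print(Rm.round(3))
m=np.array([.565,-.046]); u=lambda a:np.array([np.cos(np.radians(a)),np.sin(np.radians(a))])
for th,e in list(zip(np.arange(186,238,6),[.027]+[.022]*20))+[(238.3,.022)]:
    q=m+.068*u(th)-e*u(th+90); print(round(float(th)),((np.r_[q,p[2]]-p)@Rm).round(3)[:2])
E
```

```text
t: 7.35
tool_pos: [0.4908, -0.0193, 0.048]
tool_rot: [1.529, -2.742, -0.003]
contact_force: [-0.3, -0.3, 0.9]
opening: 0.0001
grip_force: 0.0
[[-0.526 -0.851 -0.003]
 [-0.851  0.526  0.001]
 [ 0.001  0.003 -1.   ]]
186 [ 0.004 -0.007]
192 [ 0.015 -0.013]
198 [ 0.021 -0.016]
204 [ 0.028 -0.021]
210 [ 0.033 -0.026]
216 [ 0.038 -0.031]
222 [ 0.043 -0.037]
228 [ 0.047 -0.043]
234 [ 0.05 -0.05]
238 [ 0.052 -0.055]
```

```bash
python3 -m crank '[{"offset":[0.004,-0.007,0],"twist":[0,0,0]},{"offset":[0.015,-0.013,0],"twist":[0,0,0]},{"offset":[0.021,-0.016,0],"twist":[0,0,0]},{"offset":[0.028,-0.021,0],"twist":[0,0,0]},{"offset":[0.033,-0.026,0],"twist":[0,0,0]},{"offset":[0.038,-0.031,0],"twist":[0,0,0]},{"offset":[0.043,-0.037,0],"twist":[0,0,0]},{"offset":[0.047,-0.043,0],"twist":[0,0,0]},{"offset":[0.050,-0.050,0],"twist":[0,0,0]},{"offset":[0.052,-0.055,0],"twist":[0,0,0]},{"offset":[0.052,-0.055,0],"twist":[0,0,0]}]'
python3 -m crank '[{"offset":[0,0.02,0],"twist":[0,0,0]},{"offset":[0.01,0.04,-0.03],"twist":[0,0,0]},{"offset":[0.04,0.05,-0.09],"twist":[0,0,0]},{"offset":[0.06,0.05,-0.12],"twist":[0,0,0]},{"offset":[0.06,0.05,-0.12],"twist":[0,0,0]},{"offset":[0.06,0.05,-0.12],"twist":[0,0,0]}]'
python3 - <<'E'
from h import *
import pickle
o=get_obs(); im=get_image("wrist"); cv2.imwrite("pics/w3.png",cv2.resize(im[:,:,::-1],(800,600),interpolation=cv2.INTER_CUBIC)); pickle.dump((im,o),open("w3.pkl","wb"))
print(o["t"],o["tool_pos"])
im=get_image("top"); c=im[100:250,140:340]; cv2.imwrite("pics/t3.png",cv2.resize(im[105:290,150:350][:,:,::-1],None,fx=3.2,fy=3.2,interpolation=cv2.INTER_CUBIC)); pickle.dump(im,open("t3.pkl","wb"))
C=cam("top")
for n in ["prop_camera_left","prop_camera_right","prop_rear_left","prop_rear_right"]:
  for r in cut_out(n,"top")[:4]:
    v,u=np.nonzero(r["region"]); P=unproj(C,np.c_[u,v],.06)[:,:2]; c=P.mean(0); w,V=np.linalg.eigh(np.cov((P-c).T)); a=V[:,1]
    print(n,round(r["confidence"],2),len(u),c.round(3),"ang",np.degrees(np.arctan2(a[1],a[0]))%180,"sd",np.sqrt(w).round(4))
E
```

```text
t: 8.72
tool_pos: [0.5115, -0.0929, 0.0494]
tool_rot: [-1.529, 2.744, -0.0]
contact_force: [-0.0, 0.2, 1.1]
opening: -0.0002
grip_force: 0.0
t: 9.48
tool_pos: [0.4367, -0.1169, 0.1684]
tool_rot: [1.529, -2.744, -0.002]
contact_force: [-0.2, -0.4, -0.2]
opening: -0.0001
grip_force: 0.0
9.475 [ 0.43673838 -0.11691458  0.16840537]
prop_camera_left 0.82 455 [0.532 0.185] ang 143.0869127747476 sd [0.0042 0.0514]
prop_camera_left 0.68 754 [ 0.576 -0.029] ang 59.56456467326313 sd [0.0066 0.0546]
prop_camera_right 0.63 506 [ 0.569 -0.045] ang 59.094243891878 sd [0.0048 0.0519]
prop_rear_left 0.85 381 [0.731 0.217] ang 57.07441372874189 sd [0.0039 0.052 ]
prop_rear_right 0.68 441 [ 0.767 -0.01 ] ang 142.0329420728087 sd [0.0046 0.0517]
```

View pics/t3.png

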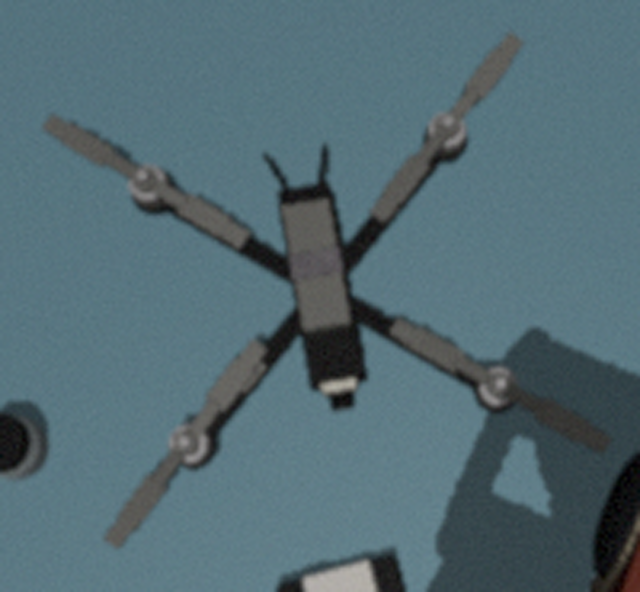

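View pics/w3.png

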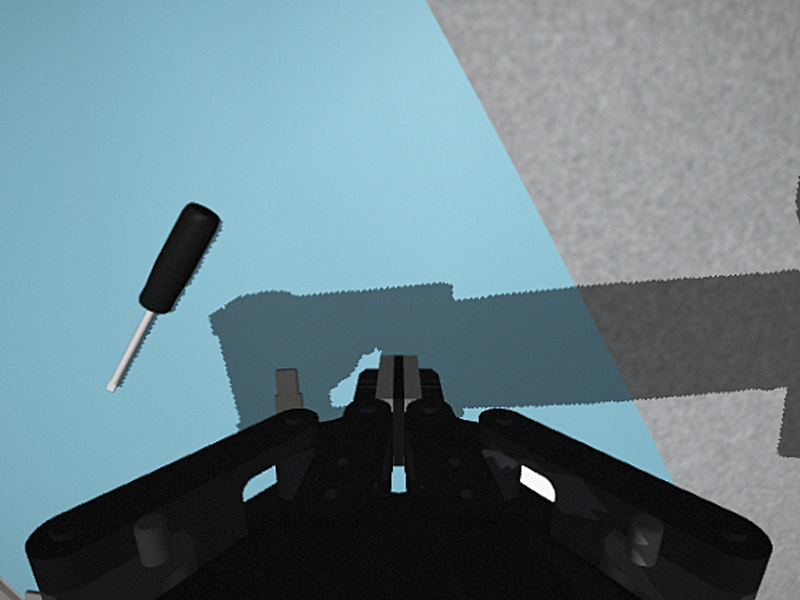

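All four blades now look in line with their arms. CR's tips are at (393,325) and (605,443) in the crop and CL's at (262,343) and (113,543). I back off clear of the shadow and measure once more.

```bash
python3 -m crank '[{"offset":[0.05,0,-0.04],"twist":[0,0,0]},{"offset":[0.1,0,-0.08],"twist":[0,0,0]},{"offset":[0.14,0,-0.1],"twist":[0,0,0]},{"offset":[0.14,0,-0.1],"twist":[0,0,0]},{"offset":[0.14,0,-0.1],"twist":[0,0,0]},{"offset":[0.14,0,-0.1],"twist":[0,0,0]}]'
python3 - <<'E'
from h import *
C=cam("top"); A={}
for k in range(5):
  im=get_image("top")
  for n in ["prop_camera_left","prop_camera_right","prop_rear_left","prop_rear_right"]:
   for r in cut_out(n,"top"):
    v,u=np.nonzero(r["region"]); P=unproj(C,np.c_[u,v],.06)[:,:2]; c=P.mean(0); w,V=np.linalg.eigh(np.cov((P-c).T)); a=V[:,1]
    if not .0495<np.sqrt(w[1])<.0535 or w[0]>.0053**2: continue
    key=("C" if c[0]<.65 else "R")+("L" if c[1]>.084 else "R"); A.setdefault(key,[]).append([*c,np.degrees(np.arctan2(a[1],a[0]))%180])
for k in A: print(k,len(A[k]),np.mean(A[k],0).round(4),np.std(A[k],0).round(4))
B={k:np.mean(A[k],0) for k in A}
f=lambda p,q:np.degrees(np.arctan2(*(B[p]-B[q])[1::-1]))%180
if len(B)==4: print("diagonals",f("CL","RR"),f("CR","RL"))
cv2.imwrite("pics/t4.png",cv2.resize(im[110:285,160:345][:,:,::-1],None,fx=3.4,fy=3.4,interpolation=cv2.INTER_CUBIC))
E
```

```text
t: 10.52
tool_pos: [0.3927, -0.1942, 0.266]
tool_rot: [1.431, -2.76, 0.022]
contact_force: [0.6, 0.2, 0.4]
opening: -0.0
grip_force: 0.0
CL 5 [  0.533    0.1844 143.1364] [0.0014 0.001  0.0928]
CR 5 [ 5.69400e-01 -4.37000e-02  5.89809e+01] [0.0014 0.0026 0.1374]
RL 5 [ 0.73    0.2153 57.2353] [0.0006 0.0008 0.1211]
RR 3 [ 7.662000e-01 -9.300000e-03  1.419344e+02] [0.0017 0.0015 0.283 ]
diagonals 140.28353398080293 58.20795513819755
```

View pics/t4.png

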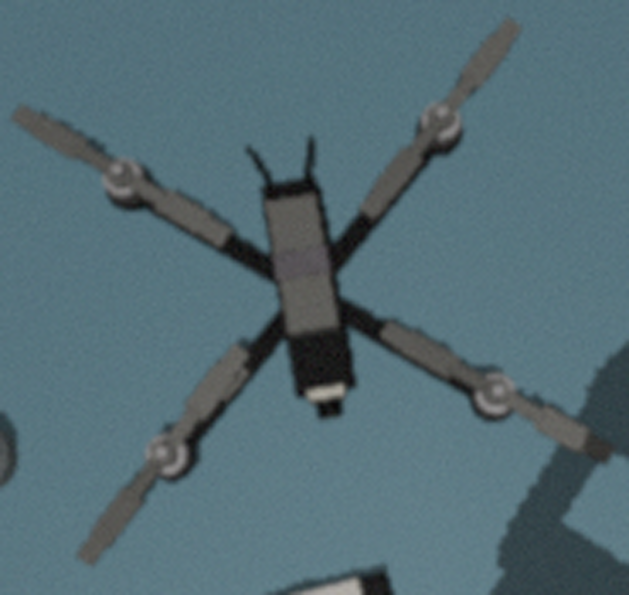

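```bash
python3 -c "
from station import *
print(finish_job())"
```

```text
the job is handed in; nothing more can be done
None
```

I pushed both camera-end propellers round to within about 3° of their arms, measured in the top camera, left the rear two untouched, and handed the job in with the arm clear and no sign that the drone, battery, jar or screwdriver moved.

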